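# Wind down the counter screen of a coffee bar

### The arm

A 6-joint arm with a two-finger parallel gripper is mounted at the origin on the work surface. World frame = base frame: x ahead of the robot, y to its left, z up, the work surface at z = 0. Lengths are in m, angles in degrees, forces in N, time in s.
With the tool pointing down it reaches from about 0.325 to 0.9 m from the base axis. Payload 3.5 kg.
Tool frame: the origin (TCP) lies midway between the tips of the shut fingers; the grasp point (between the pads) lies 19 mm behind it; z points along the fingers, y is the line along which they close (so a half turn about z gives the same grasp; the last joint's range is limited). The gripper opens to 85 mm and grips with 20 to 120 N. Pads are 22 mm wide; open, the fingers measure 114 mm over their backs; the gripper's body (76 mm by 85 mm) begins 54 mm behind the grasp point. The pads swing forward as they close: fully open they stand 13 mm farther back than shut.
Start: joints at [62.429, 15.837, -1.513, 72.651, 0, 84.076], TCP at [0.231, 0.581, 0.206] pointing down, gripper open.
Joint ranges: [-178.77, 178.77], [-48.84, 107.48], [-61.69, 71.31], [-111.58, 123.2], [-90, 87.43], [-180, 180]. Speed limits (degrees/s): [147.25, 147.25, 180, 180, 180, 180].

### API

Orientations are given as a 3x3 rotation matrix whose columns are the frame's x, y, z axes.
In Python, from workcell import state, capture, calibration, sign_off gives the robot as it stands. The module is installed in compiled form; this text tells all that it offers.
- The arm moves only by the tool servo_tool, never from a script. Its argument "plan" is a list of rows, each an object of numbers: "fingers": the finger opening in mm, from 0 to 85.4; "x", "y", "z": the shift along the tool's x, y, z in mm; "yaw": the turn about the tool's z in rad. A call has 1 to 8 rows; each row is the pose to reach, as a shift and turn from the pose commanded when the call began, along the tool's axes at that moment; what a row does not reach only later rows make up. A row lasts 1/8 s, in which the tool goes at most 62.5 mm and 10.7 degrees, less where a joint would pass 70% of its speed; a pose out of reach is approached as far as the arm can. A call with a gripper value outside its range is refused whole. The fingers move at their own pace and stop on an object; "newtons" is the grip in N (left out, the last holds). Time passes only in rows, so rows that repeat a pose let the fingers close. It gives the time, the measured TCP pose, the force, the opening and the grip force at its end, in the units of the state.
- state(): the state, without advancing time (a new reading comes with each control period).
- capture(name): name is "side" or "top"; returns (picture, depth): 480x640x3 uint8, red, green, blue; 480x640 float32, m along the optical axis (not along the pixel's ray), 0 where there is no reading.
- calibration(name): a dict with "fx", "fy", "cx", "cy" (pixels), "camera_from_world" (4x4, takes a point from world to camera coordinates). Camera axes: x right, y down, z forward; pixel columns grow to the right and rows downward; lengths in m; the calibration is good to about 2 mm. A picture is of the moment at which its call begins. calibration takes no time and is no camera call.
- sign_off(): hands the job in; it is judged then, once.
The state is a dict: "time_s": time; "joint_pos": joint angles; "dq": joint speeds; "effort": joint torques, N m; "ee_pos": TCP position; "orientation": TCP orientation; "wrist_force": force on the tool from outside, world axes, zero at the start; "wrist_torque": the same for the moment, N m; "finger_gap": finger opening in m; "gripper_force": force on a finger pad.
Only numpy, scipy, OpenCV 4.12 (cv2) and the standard library are available. Lean on these libraries where they do the work, as an engineer would, in place of code of your own. Each camera call takes 0.05 s, during which the arm holds its last target. There are 200 camera calls.

### The job

Close the clear counter screen for the night: slide the portafilter lying in the gap under it back to your side, clear of the screen and flat on the counter. Throw the winder's pawl lever over, away from you, then wind the crank up a touch so that the pawl springs clear, and with the handle held let the crank turn back slowly until the screen stands fully down on its stops. Do not let the screen run or drop, do not let it touch the portafilter, and leave the other things where they stand.

Things in the scene. Friction and masses are not known exactly. Their poses are not given: they have to be found in the camera images.
- screen: Fixed frame of the counter screen: two aluminium posts 40 x 40 mm, 460 mm high, centres 460 mm apart, and a beam at 446 mm; the crank winder is outside the right post (seen from the robot). Origin on the counter midway between the posts, under the pane; x square to the pane, away from the robot; y along the pane to the left post; z up. Stands at a slight yaw.
- pane: Sliding clear pane, 400 mm wide, in aluminium rails; bottom rail 24 mm thick (x), 412 mm long (y). Slides only up and down. Origin: middle of the bottom rail's underside, about 90 mm above the counter at the start, 12 mm when fully down on two rubber stops. 1.0 to 1.5 kg; comes down 50 mm per radian of the crank. With the pawl clear and the crank not held it runs down at once.
- crank (a joint): Crank angle in rad about the screen's y axis: grows as the screen comes down, about 0.01 at the start, 1.60 fully down; it winds up to -0.5. At angle a the arm points to the robot and (a - 0.73) rad above level (below if negative). The screen's weight pushes the handle up, then over away from the robot, with 5 to 7.5 N along its circle.
- crank_grip (a point): Middle of the crank's handle: a free-turning black grip 27 mm dia., 110 mm long, level along the screen's y; outer end to the right, crank arm (flat bar 22 x 10 mm) 60 mm to the left of this point. Moves on a circle of 100 mm radius round crank_axis. It can be gripped, or held down by fingertips from above just outside its middle, and followed along its circle.
- winder (a point): Middle of the top face of the winder's grey gear housing, 265 mm above the counter; the housing is 130 mm (screen x) x 45 x 150 mm (high). The steel ratchet wheel, 100 mm dia., 18 teeth, is on its right face with the pawl on top; a steel rack rises out of its top next to the post.
- crank_axis (a point): Fixed point on the crank's axis at the same distance along y as crank_grip: the centre of the handle's circle, 180 mm above the counter. The axis is level, along the screen's y.
- lever (a joint): Pawl lever angle in rad: 0 = holding (leans 0.4 to the robot, its spring presses the pawl into the ratchet), 0.8 = thrown over (leans 0.4 away, spring lifts the pawl). Stays where put; about 2 N at the tip moves it. A loaded pawl stays caught even then: it springs out once the crank is wound up (angle made smaller) by 0.1 rad; then only the hand holds the screen.
- lever_tip (a point): Middle of the thumb bar on top of the pawl lever: dark steel, 16 mm dia., 40 mm long along the screen's y, about 305 mm above the counter, over the winder. The lever is a flat bar at its left end, turning about a pin 70 mm lower. Throwing it over carries the tip 58 mm along the screen's x, away from the robot, rising 6 mm midway.
- portafilter: Bottomless espresso portafilter, 0.42 kg, lying flat: steel cup 70 mm dia., 30 mm high, two 10 mm lugs at its sides, black handle 23 to 29 mm thick from 76 to 202 mm off the cup's centre. Origin under the cup's centre; the handle points along its -x, roughly to the robot. At the start the cup lies under the pane.
- portafilter_handle (a point): Point on the axis of the portafilter's handle, 120 mm from the cup's centre, 21 mm above the counter; handle 25 mm thick here.
- milk_pitcher: Bystander: steel milk pitcher, 84 mm dia., 100 mm high, to the left. Origin under its centre.
- cup: Bystander: black mug, 80 mm dia., 62 mm high, on the far side of the screen. Origin under its centre.
- espresso_cup: Bystander: white espresso cup, 62 mm dia., 55 mm high, to the right of the winder. Origin under its centre.
- tamper: Bystander: steel tamper, 57 mm dia., 89 mm high, standing on a black rubber mat 6 mm thick near the robot. Origin under its centre.
- syrup_jar: Bystander: glass jar with a wooden lid, 68 mm dia., 110 mm high, to the left, near the robot. Origin under its centre.
- bar_spoon: Bystander: steel spoon, 170 mm long, lying on the far right. Origin under its middle.
Not all that is in view belongs to the job. What is shaped like the portafilter but yellow is not meant.

How it is judged (in metres and radians):
On the way, in this order (a step that is already met when the one before it is completed fails the run):
1. the pawl lever is thrown over while the screen is still up (value of joint lever above 0.6 rad and z of pane in the frame of screen above 0.07 m), for 0.1 s.
2. the screen has been let down past half way (z of pane in the frame of screen below 0.05 m), for 0.1 s.
At the end, for the whole second after the job is handed in: The pane stands on its stops, its underside within 3.5 mm of fully down, and is still; the portafilter lies flat and at rest on the counter with its cup's centre at least 40 mm on the robot's side of the pane (z of pane in the frame of screen below 0.0155 m and linear speed of each of pane, portafilter below 0.02 m/s and x of portafilter in the frame of screen below -0.04 m and height (world z) of portafilter below 0.012 m and angle between portafilter's own z axis and vertical below 0.15 rad); the robot touches nothing.
It fails at once if the screen runs or drops (pane faster than 0.25 m/s) (linear speed of pane above 0.25 m/s).
It fails at once if the pane touches the portafilter (contact force between pane and portafilter above 1 N).
It fails at once if a bystander is moved by more than 30 mm (distance of any of milk_pitcher, cup, espresso_cup, tamper, syrup_jar, bar_spoon from where it was at the start of the episode above 0.03 m).
It also fails if it takes over 72 s, if anything falls off the work surface, if the arm or the gripper's body presses on something with over 40 N, if the wrist force passes 120 N, or if a joint passes its speed limit or range.

## Working session

There is one attempt and no reset: what is moved stays moved. The work goes in short steps, Python scripts to look and compute and a tool call to move; the robot and the scene stay as the last step left them, time stands still between calls to the robot, and variables do not carry over. Pictures are saved under pics/ and viewed, at most 10 in all, crops included, and the job is handed in when it is done.

Besides the shell and the picture viewer there is one more tool, called after "Call:" as a command line: name --argument value ..., lists and objects as JSON in quotes. servo_tool: Moves the arm, as the interface text tells. Its arguments: {"type":"object","properties":{"plan":{"type":"array"},"newtons":{"type":"number"}},"required":["plan"]}

```bash
mkdir -p pics; cat > h.py <<'E'
import numpy as np, cv2
from workcell import state, capture, calibration, sign_off
def pts(name,depth):
    c=calibration(name); v,u=np.mgrid[0:480,0:640]; z=depth
    P=np.stack([(u-c['cx'])/c['fx']*z,(v-c['cy'])/c['fy']*z,z],-1)
    T=np.linalg.inv(c['camera_from_world']); W=P@T[:3,:3].T+T[:3,3]; W[z==0]=np.nan
    return W
def ray(name,u,v,h):
    c=calibration(name); T=np.linalg.inv(c['camera_from_world'])
    d=T[:3,:3]@np.array([(u-c['cx'])/c['fx'],(v-c['cy'])/c['fy'],1]); o=T[:3,3]
    return o+d*(h-o[2])/d[2]
def st():
    s=state(); print(round(s['time_s'],2),'p',np.round(s['ee_pos'],4),'f',np.round(s['wrist_force'],1),'gap',round(s['finger_gap'],4),s['gripper_force']); return s
E
python3 - <<'E'
from h import *
s=st(); print(np.round(s['orientation'],3))
for n in('top','side'):
    p,d=capture(n); cv2.imwrite(f'pics/{n}0.png',p[:,:,::-1]); np.savez(f'{n}0.npz',p=p,d=d)
    T=np.linalg.inv(calibration(n)['camera_from_world']); print(n,np.round(T,3).tolist(),calibration(n)['fx'])
E
```

```text
0.0 p [0.2302 0.5802 0.2051] f [0.2 0.  0.1] gap 0.0855 0.0
[[-0.929  0.369 -0.001]
 [ 0.369  0.929 -0.002]
 [ 0.    -0.002 -1.   ]]
top [[-0.012, -0.985, 0.171, 0.259], [-1.0, 0.011, -0.011, 0.09], [0.009, -0.171, -0.985, 1.626], [0.0, 0.0, 0.0, 1.0]] 553.2957501687324
side [[0.99, -0.113, 0.09, 0.371], [-0.144, -0.709, 0.691, -0.748], [-0.014, -0.696, -0.717, 1.069], [0.0, 0.0, 0.0, 1.0]] 434.5718204299598
```

View pics/top0.png

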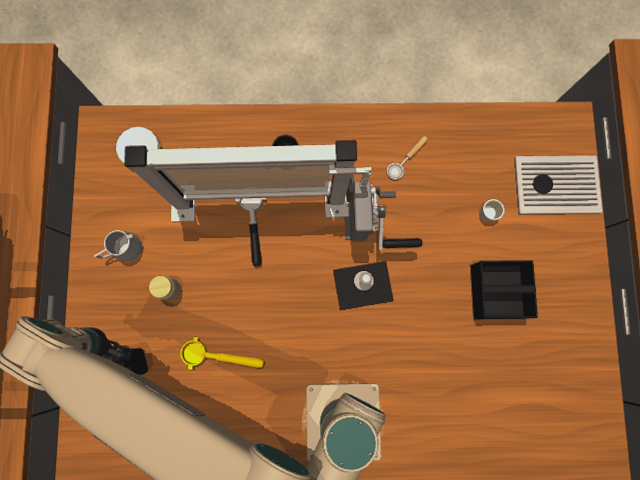

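View pics/side0.png

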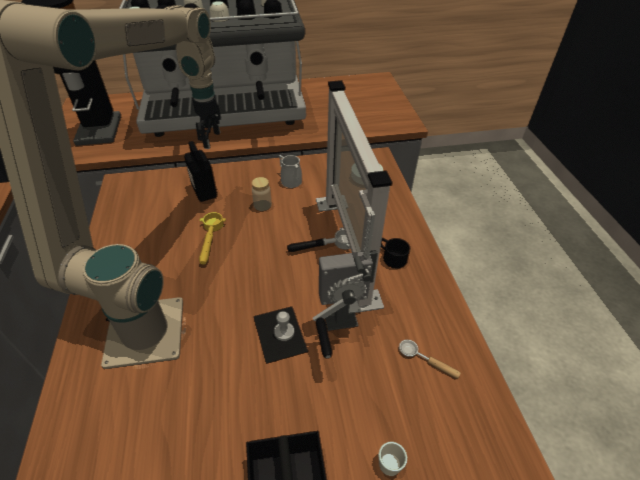

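The top view shows two portafilter shapes. The one at (254,230) has a black handle and its cup under the pane; the one at (195,352) is yellow, so it isn't meant. The crank grip is at about (403,243), the lever bar at about (387,195), and the tamper at (364,281). I'll measure from depth and confirm with one enlarged crop.

```bash
python3 - <<'E'
from h import *
a=np.load('top0.npz'); p,d=a['p'],a['d']; W=pts('top',d)
cv2.imwrite('pics/crop.png',cv2.resize(p[140:290,230:430,::-1],None,fx=4,fy=4,interpolation=cv2.INTER_CUBIC))
v=p.max(2)
def line(r0,r1,c0,c1,zlo,zhi,thr=60):
    m=np.zeros(v.shape,bool); m[r0:r1,c0:c1]=1
    m&=(v<thr)&(W[...,2]>zlo)&(W[...,2]<zhi); q=W[m]; c=q.mean(0); u,s,vt=np.linalg.svd(q-c,full_matrices=False)
    t=(q-c)@vt[0]; print(len(q),'c',c.round(4),'ax',vt[0].round(3),'ext',t.min().round(3),t.max().round(3),'zmax',q[:,2].max().round(3),'ends',(c+vt[0]*t.min()).round(3),(c+vt[0]*t.max()).round(3))
line(200,275,240,272,.005,.06)
line(235,252,380,428,.07,.2)
line(185,202,372,400,.26,.34,120)
for u,w in((135,155),(346,150),(364,281),(364,275),(488,211),(360,195),(387,195),(403,241),(250,203),(235,193),(320,193)): print(u,w,W[w,u].round(3))
m=(W[...,2]>.435)&(W[...,2]<.48)&(v<70); 
n,l,sx,ce=cv2.connectedComponentsWithStats(m.astype(np.uint8))
for i in range(1,n):
    if sx[i,4]>100: print('black',sx[i],W[l==i].mean(0).round(4))
E
```

```text
296 c [0.5021 0.2476 0.0297] ax [-0.994 -0.105  0.009] ext -0.063 0.06 zmax 0.044 ends [0.564 0.254 0.029] [0.443 0.241 0.03 ]
307 c [ 0.4884 -0.1656  0.1247] ax [-0.018  1.     0.002] ext -0.054 0.052 zmax 0.136 ends [ 0.489 -0.22   0.125] [ 0.488 -0.113  0.125]
116 c [ 0.5821 -0.0992  0.3063] ax [ 0.334  0.662 -0.671] ext -0.021 0.049 zmax 0.318 ends [ 0.575 -0.113  0.321] [ 0.598 -0.067  0.274]
135 155 [0.635 0.465 0.468]
346 150 [0.642 0.007 0.468]
364 281 [ 0.388 -0.062  0.088]
364 275 [ 0.404 -0.063  0.09 ]
488 211 [ 0.601 -0.45   0.002]
360 195 [ 0.59  -0.041  0.265]
387 195 [ 0.578 -0.102  0.314]
403 241 [ 0.493 -0.169  0.126]
250 203 [0.633 0.265 0.003]
235 193 [0.637 0.296 0.11 ]
320 193 [0.635 0.057 0.109]
black [336 141  21  21 408] [0.6407 0.0071 0.4675]
black [125 146  22  21 419] [0.6321 0.4641 0.4671]
```

View pics/crop.png

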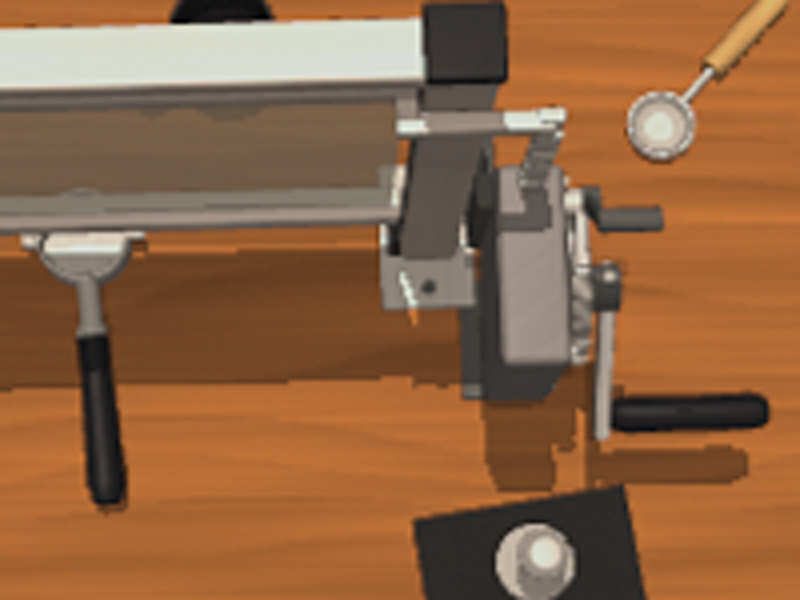

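The crop confirms it: the portafilter with the black handle is at crop (100,420), with its cup partly under the pane at (85,255). The crank grip is at crop (690,412) and the lever bar at (625,215). Post caps, crank grip and handle all agree with the stated sizes (post spacing 457 mm, grip z 0.114, handle 123 mm long). Screen yaw is about 1.1°.

```bash
cat >> h.py <<'E'
def mv(x,y,z,ang):
    s=st(); R=s['orientation']; d=R.T@(np.array([x,y,z])-s['ee_pos'])*1000
    a=np.degrees(np.arctan2(R[1,1],R[0,1])); print('shift mm',d.round(1),'yaw',np.radians(-(ang-a)).round(3),'joints',np.round(s['joint_pos'],0),'tilt',np.round(R[:,2],3))
E
python3 - <<'E'
from h import *
a=np.load('top0.npz'); W=pts('top',a['d'])
for u,w in((365,183),(368,171),(366,178),(378,190),(391,194),(394,194),(381,212),(382,205)): print(u,w,W[w,u].round(3))
mv(.503,.248,.10,96)
E
```

```text
365 183 [ 0.609 -0.049  0.311]
368 171 [ 0.613 -0.047  0.404]
366 178 [ 0.61  -0.048  0.353]
378 190 [ 0.6   -0.085  0.276]
391 194 [ 0.58  -0.112  0.314]
394 194 [ 0.581 -0.119  0.311]
381 212 [ 0.56  -0.101  0.197]
382 205 [ 0.582 -0.106  0.184]
0.1 p [0.2302 0.5802 0.2052] f [ 0.3 -0.1 -0.4] gap 0.0855 0.0
shift mm [-376.1 -208.   105.6] yaw -0.482 joints [62. 16. -2. 73.  0. 84.] tilt [-0.001 -0.002 -1.   ]
```

Call:
servo_tool --plan '[{"fingers":60,"x":-376,"y":-208,"z":0,"yaw":-0.48},{"fingers":60,"x":-376,"y":-208,"z":0,"yaw":-0.48},{"fingers":60,"x":-376,"y":-208,"z":0,"yaw":-0.48},{"fingers":60,"x":-376,"y":-208,"z":0,"yaw":-0.48},{"fingers":60,"x":-376,"y":-208,"z":50,"yaw":-0.48},{"fingers":60,"x":-376,"y":-208,"z":100,"yaw":-0.48},{"fingers":60,"x":-376,"y":-208,"z":105,"yaw":-0.48},{"fingers":60,"x":-376,"y":-208,"z":105,"yaw":-0.48}]'

```text
time_s: 1.1
ee_pos: [0.5028, 0.246, 0.0985]
orientation: [[-0.995, -0.099, -0.004], [-0.099, 0.995, -0.002], [0.004, -0.001, -1.0]]
wrist_force: [-1.5, 0.7, 0.5]
finger_gap: 0.0601
gripper_force: 0.0
```

```bash
python3 - <<'E'
from h import *
mv(.503,.248,.009,96)
E
```

```text
1.1 p [0.5028 0.246  0.0985] f [-1.5  0.7  0.5] gap 0.0601 0.0
shift mm [-0.8  2.1 89.5] yaw -0.005 joints [ 19.  14. -18.  59.  -0.  14.] tilt [-0.004 -0.002 -1.   ]
```

Call:
servo_tool --plan '[{"fingers":60,"x":0,"y":2,"z":45},{"fingers":60,"x":0,"y":2,"z":75},{"fingers":60,"x":0,"y":2,"z":88},{"fingers":60,"x":0,"y":2,"z":88},{"fingers":15,"x":0,"y":2,"z":88},{"fingers":15,"x":0,"y":2,"z":88},{"fingers":15,"x":0,"y":2,"z":88},{"fingers":15,"x":0,"y":2,"z":88}]' --newtons 30

```text
$.plan[0]: bad value
```

Call:
servo_tool --plan '[{"fingers":60,"x":0,"y":2,"z":45,"yaw":0},{"fingers":60,"x":0,"y":2,"z":75,"yaw":0},{"fingers":60,"x":0,"y":2,"z":88,"yaw":0},{"fingers":60,"x":0,"y":2,"z":88,"yaw":0},{"fingers":15,"x":0,"y":2,"z":88,"yaw":0},{"fingers":15,"x":0,"y":2,"z":88,"yaw":0},{"fingers":15,"x":0,"y":2,"z":88,"yaw":0},{"fingers":15,"x":0,"y":2,"z":88,"yaw":0}]' --newtons 30

```text
time_s: 2.1
ee_pos: [0.5034, 0.251, 0.0138]
orientation: [[-0.995, -0.102, 0.001], [-0.102, 0.995, 0.0], [-0.001, 0.0, -1.0]]
wrist_force: [-0.1, -0.4, -0.4]
finger_gap: 0.0149
gripper_force: 0.0
```

```bash
python3 - <<'E'
from h import *
st()
p,d=capture('top'); q,e=capture('side')
A=cv2.resize(p[170:290,200:330,::-1],(400,370)); B=cv2.resize(q[160:280,260:390,::-1],(400,370))
cv2.imwrite('pics/look1.png',np.hstack([A,B]))
E
```

```text
2.1 p [0.5034 0.251  0.0138] f [-0.1 -0.4 -0.4] gap 0.0149 0.0
```

View pics/look1.png

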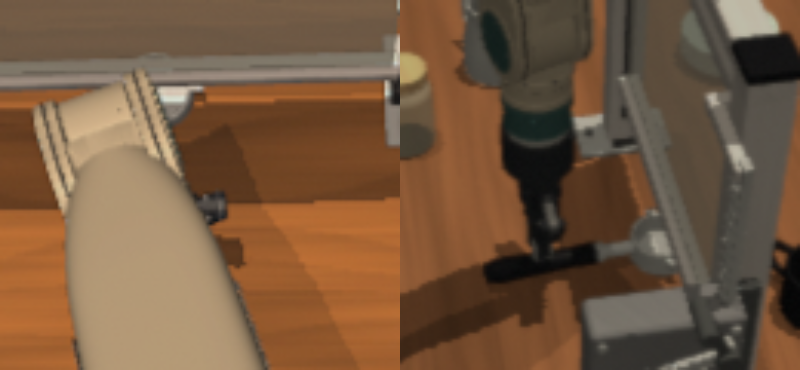

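The fingers shut empty. The side view suggests the handle at (545,262) lies in front of the fingertips, so I'll measure its position from the side view, now and at the start.

```bash
python3 - <<'E'
from h import *
q,e=capture('side'); a=np.load('side0.npz')
for p,d in((a['p'],a['d']),(q,e)):
    W=pts('side',d); m=np.zeros((480,640),bool); m[232:258,280:328]=1
    m&=(p.max(2)<60)&(W[...,2]>.008)&(W[...,2]<.06); Q=W[m]; c=Q.mean(0)
    u,s,vt=np.linalg.svd(Q-c,full_matrices=False); print(len(Q),c.round(4),vt[0].round(3),Q[:,2].max().round(3), Q[:,0].min().round(3),Q[:,0].max().round(3))
    for x in (.46,.48,.5,.52,.54):
        k=abs(Q[:,0]-x)<.01; print(x,Q[k].mean(0).round(4),Q[k,1].min().round(3),Q[k,1].max().round(3),Q[k,2].max().round(3))
E
```

```text
271 [0.503  0.2424 0.0283] [-0.994 -0.106  0.004] 0.038 0.443 0.567
0.46 [0.4601 0.2374 0.0283] 0.226 0.251 0.038
0.48 [0.4796 0.239  0.0291] 0.228 0.253 0.038
0.5 [0.4999 0.2419 0.0287] 0.231 0.257 0.037
0.52 [0.5203 0.2447 0.0277] 0.234 0.262 0.038
0.54 [0.5395 0.2475 0.0281] 0.238 0.262 0.037
285 [0.5029 0.242  0.0298] [ 0.995  0.097 -0.001] 0.06 0.443 0.567
0.46 [0.4605 0.2377 0.0286] 0.229 0.253 0.038
0.48 [0.4801 0.2403 0.0287] 0.23 0.259 0.041
0.5 [0.4999 0.2397 0.0352] 0.226 0.26 0.06
0.52 [0.5203 0.2427 0.0295] 0.229 0.259 0.059
0.54 [0.5399 0.2469 0.0286] 0.237 0.261 0.036
```

```bash
python3 - <<'E'
from h import *
s=st(); print(s)
q,e=capture('side'); W=pts('side',e)
cv2.imwrite('pics/look2.png',cv2.resize(q[195:260,275:345,::-1],(700,650)[:2] and (646,600),interpolation=cv2.INTER_CUBIC))
for v in range(225,256,3): print(v,[(u,*(W[v,u]*1000).round()) for u in (298,303,306,309,314)])
E
```

```text
2.25 p [0.5031 0.2509 0.0134] f [-0.1  0.5  0. ] gap 0.0152 0.0
{'time_s': 2.25, 'joint_pos': array([ 1.99148820e+01,  1.94458015e+01, -2.21866805e+01,  4.83613595e+01,
        9.52549774e-04,  1.40588449e+01]), 'dq': array([-0.04874102,  0.13683079, -0.07115869,  0.02294472, -0.00166778,
       -0.0625604 ]), 'effort': array([ 7.28785570e-03, -4.19061720e+01,  2.35848337e+01, -3.49234506e-03,
       -4.83006181e-05, -1.15469064e-05]), 'ee_pos': array([0.50311547, 0.25088111, 0.01340977]), 'orientation': array([[-9.94781392e-01, -1.02029276e-01,  9.53966099e-05],
       [-1.02029272e-01,  9.94781396e-01,  5.22436706e-05],
       [-1.00229157e-04,  4.22377847e-05, -9.99999994e-01]]), 'wrist_force': array([-0.12436479,  0.47521207,  0.0050115 ]), 'wrist_torque': array([ 0.0136455 , -0.03272723, -0.00403059]), 'gripper_force': 0.0, 'finger_gap': 0.015213633872772754}
225 [(298, np.float64(496.0), np.float64(373.0), np.float64(-2.0)), (303, np.float64(496.0), np.float64(227.0), np.float64(135.0)), (306, np.float64(503.0), np.float64(211.0), np.float64(149.0)), (309, np.float64(512.0), np
[... 2585 characters left out ...]
64(-1.0)), (314, np.float64(534.0), np.float64(245.0), np.float64(1.0))]
252 [(298, np.float64(478.0), np.float64(240.0), np.float64(1.0)), (303, np.float64(495.0), np.float64(238.0), np.float64(-0.0)), (306, np.float64(nan), np.float64(nan), np.float64(nan)), (309, np.float64(515.0), np.float64(231.0), np.float64(4.0)), (314, np.float64(531.0), np.float64(231.0), np.float64(1.0))]
255 [(298, np.float64(477.0), np.float64(226.0), np.float64(2.0)), (303, np.float64(493.0), np.float64(223.0), np.float64(1.0)), (306, np.float64(503.0), np.float64(225.0), np.float64(-2.0)), (309, np.float64(513.0), np.float64(221.0), np.float64(0.0)), (314, np.float64(529.0), np.float64(217.0), np.float64(2.0))]
```

View pics/look2.png

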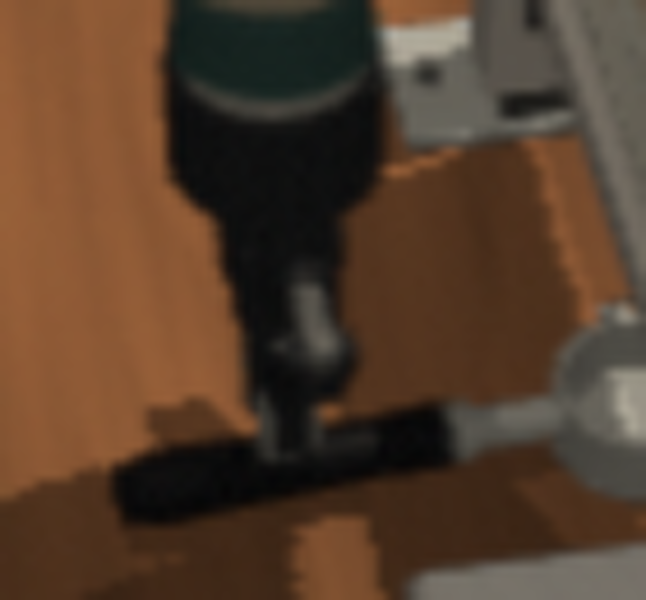

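```bash
python3 - <<'E'
from h import *
c=calibration('side')
def pr(P):
    q=c['camera_from_world']@np.r_[P,1]; u=q[0]/q[2]*c['fx']+c['cx']; v=q[1]/q[2]*c['fy']+c['cy']; return round((u-275)*9.23),round((v-195)*9.23)
for z in (.014,.025,.035): print(z,'near outer',pr([.503,.229,z]),'near inner',pr([.503,.2435,z]),'far outer',pr([.503,.273,z]))
E
```

```text
0.014 near outer (283, 515) near inner (277, 486) far outer (266, 429)
0.025 near outer (283, 494) near inner (277, 465) far outer (265, 408)
0.035 near outer (282, 475) near inner (276, 446) far outer (265, 389)
```

Call:
servo_tool --plan '[{"fingers":60,"x":0,"y":-5,"z":0,"yaw":0},{"fingers":60,"x":0,"y":-5,"z":0,"yaw":0},{"fingers":60,"x":0,"y":-5,"z":0,"yaw":0}]'

```text
time_s: 2.68
ee_pos: [0.5036, 0.2458, 0.0133]
orientation: [[-0.995, -0.102, -0.0], [-0.102, 0.995, -0.0], [0.0, 0.0, -1.0]]
wrist_force: [0.1, -0.4, -0.5]
finger_gap: 0.0598
gripper_force: 0.0
```

```bash
python3 - <<'E'
from h import *
st()
q,e=capture('side')
cv2.imwrite('pics/look3.png',cv2.resize(q[195:260,275:345,::-1],(646,600),interpolation=cv2.INTER_CUBIC))
E
```

```text
2.67 p [0.5036 0.2458 0.0133] f [ 0.1 -0.4 -0.5] gap 0.0598 0.0
```

View pics/look3.png

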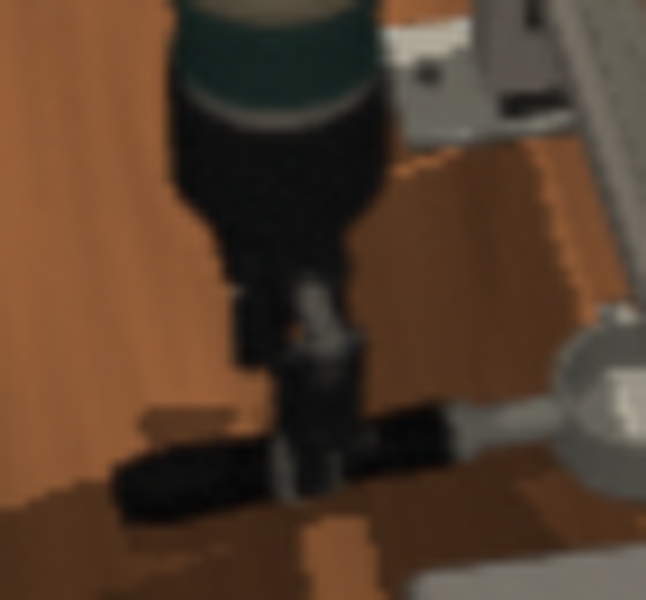

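The near fingertip at crop (300,495) lies well above where the reported TCP puts it. The tips seem to be about 20 mm higher than stated, and they shut above the handle. I'll go down in small steps, watching the force.

Call:
servo_tool --plan '[{"fingers":60,"x":0,"y":0,"z":3,"yaw":0},{"fingers":60,"x":0,"y":0,"z":6,"yaw":0},{"fingers":60,"x":0,"y":0,"z":8,"yaw":0},{"fingers":60,"x":0,"y":0,"z":8,"yaw":0}]'

```text
time_s: 3.22
ee_pos: [0.5033, 0.2458, 0.005]
orientation: [[-0.995, -0.102, -0.001], [-0.102, 0.995, -0.0], [0.001, -0.0, -1.0]]
wrist_force: [0.3, 0.2, -0.8]
finger_gap: 0.0599
gripper_force: 0.0
```

```bash
python3 - <<'E'
from h import *
s=st()
q,e=capture('side'); W=pts('side',e)
print(np.c_[W[240:256:2,305],W[240:256:2,308]].round(3))
E
```

```text
3.23 p [0.5033 0.2458 0.005 ] f [ 0.3  0.2 -0.8] gap 0.0599 0.0
[[ 0.498  0.203  0.092  0.504  0.179  0.115]
 [ 0.498  0.201  0.086  0.505  0.184  0.102]
 [ 0.499  0.209  0.067  0.505  0.186  0.09 ]
 [ 0.498  0.21   0.058  0.507  0.201  0.066]
 [ 0.498  0.21   0.048  0.507  0.202  0.056]
 [ 0.498  0.206  0.043  0.507  0.202  0.046]
 [ 0.501  0.234  0.003  0.511  0.232  0.004]
 [ 0.5    0.228 -0.     0.51   0.225  0.002]]
```

Call:
servo_tool --plan '[{"fingers":60,"x":0,"y":0,"z":4,"yaw":0},{"fingers":60,"x":0,"y":0,"z":8,"yaw":0},{"fingers":60,"x":0,"y":0,"z":12,"yaw":0},{"fingers":60,"x":0,"y":0,"z":16,"yaw":0},{"fingers":60,"x":0,"y":0,"z":16,"yaw":0}]'

```text
time_s: 3.9
ee_pos: [0.5032, 0.2457, -0.0112]
orientation: [[-0.995, -0.102, -0.001], [-0.102, 0.995, -0.0], [0.001, -0.0, -1.0]]
wrist_force: [-0.3, -0.2, 0.8]
finger_gap: 0.0598
gripper_force: 0.0
```

```bash
python3 - <<'E'
from h import *
s=st()
q,e=capture('side'); W=pts('side',e)
print(np.c_[W[240:260:2,305],W[240:260:2,308]].round(3))
E
```

```text
3.9 p [ 0.5032  0.2457 -0.0112] f [-0.3 -0.2  0.8] gap 0.0598 0.0
[[ 0.5    0.215  0.08   0.504  0.178  0.117]
 [ 0.498  0.206  0.08   0.504  0.177  0.109]
 [ 0.498  0.205  0.073  0.504  0.177  0.099]
 [ 0.497  0.201  0.067  0.506  0.194  0.073]
 [ 0.498  0.21   0.048  0.505  0.188  0.07 ]
 [ 0.498  0.208  0.041  0.507  0.203  0.045]
 [ 0.498  0.207  0.033  0.508  0.211  0.027]
 [ 0.501  0.229 -0.001  0.511  0.228 -0.001]
 [ 0.499  0.218  0.001  0.509  0.218 -0.001]
 [ 0.498  0.209  0.002  0.507  0.204  0.005]]
```

The readings sit about 25 to 28 mm below the true tip height: the tip is seen at about 0.025 and is free in air at reading −0.011. I'll go 9 mm lower and close.

Call:
servo_tool --plan '[{"fingers":60,"x":0,"y":0,"z":4,"yaw":0},{"fingers":60,"x":0,"y":0,"z":7,"yaw":0},{"fingers":60,"x":0,"y":0,"z":9,"yaw":0},{"fingers":18,"x":0,"y":0,"z":9,"yaw":0},{"fingers":18,"x":0,"y":0,"z":9,"yaw":0},{"fingers":18,"x":0,"y":0,"z":9,"yaw":0},{"fingers":18,"x":0,"y":0,"z":9,"yaw":0}]' --newtons 30

```text
time_s: 4.82
ee_pos: [0.5036, 0.2461, -0.0196]
orientation: [[-0.995, -0.102, 0.0], [-0.102, 0.995, 0.0], [-0.0, 0.0, -1.0]]
wrist_force: [-0.9, 0.7, 1.0]
finger_gap: 0.0248
gripper_force: 29.4
```

Gripped: 24.8 mm at 29 N. Now slide it back along its axis.

Call:
servo_tool --plan '[{"fingers":18,"x":10,"y":0,"z":0,"yaw":0},{"fingers":18,"x":30,"y":0,"z":0,"yaw":0},{"fingers":18,"x":55,"y":0,"z":0,"yaw":0},{"fingers":18,"x":80,"y":0,"z":0,"yaw":0},{"fingers":18,"x":100,"y":0,"z":0,"yaw":0},{"fingers":18,"x":110,"y":0,"z":0,"yaw":0},{"fingers":18,"x":110,"y":0,"z":0,"yaw":0},{"fingers":40,"x":110,"y":0,"z":0,"yaw":0}]'

```text
time_s: 5.82
ee_pos: [0.3943, 0.2346, -0.0197]
orientation: [[-0.995, -0.102, -0.0], [-0.102, 0.995, -0.0], [0.0, -0.0, -1.0]]
wrist_force: [0.8, -0.1, -0.3]
finger_gap: 0.0392
gripper_force: 0.0
```

Call:
servo_tool --plan '[{"fingers":60,"x":0,"y":0,"z":0,"yaw":0},{"fingers":60,"x":0,"y":0,"z":0,"yaw":0},{"fingers":60,"x":0,"y":0,"z":-60,"yaw":0},{"fingers":60,"x":0,"y":0,"z":-120,"yaw":0},{"fingers":60,"x":0,"y":0,"z":-180,"yaw":0},{"fingers":0,"x":0,"y":0,"z":-240,"yaw":0},{"fingers":0,"x":0,"y":0,"z":-290,"yaw":0},{"fingers":0,"x":0,"y":0,"z":-290,"yaw":0}]'

```text
time_s: 6.82
ee_pos: [0.3975, 0.236, 0.2755]
orientation: [[-0.995, -0.102, 0.01], [-0.102, 0.995, 0.004], [-0.01, 0.003, -1.0]]
wrist_force: [0.4, -0.0, 0.3]
finger_gap: 0.0055
gripper_force: 0.0
```

```bash
python3 - <<'E'
from h import *
q,e=capture('side'); W=pts('side',e); cv2.imwrite('pics/s2.png',q[:,:,::-1])
m=(q.max(2)<60)&(W[...,2]>.008)&(W[...,2]<.06)&(W[...,0]>.25)&(W[...,0]<.6)&(W[...,1]>.17)&(W[...,1]<.32)
Q=W[m]; print(len(Q),Q.mean(0).round(3),Q[:,0].min(),Q[:,0].max(),Q[:,2].max(),Q[:,2].mean())
k=(q.min(2)>90)&(W[...,2]>.008)&(W[...,2]<.06)&(W[...,0]>.3)&(W[...,0]<.62)&(W[...,1]>.17)&(W[...,1]<.35)
Q=W[k]; print('cup',len(Q),Q.mean(0),Q.min(0),Q.max(0))
mv(.51,-.118,.30,1.08)
E
```

```text
274 [0.392 0.227 0.028] 0.3319519582923587 0.45748441601928647 0.03991713730516766 0.02843653778414393
cup 125 [0.50418187 0.24586293 0.02435942] [0.45568648 0.2022185  0.00801868] [0.54631578 0.29434709 0.037839  ]
6.88 p [0.3959 0.2353 0.2726] f [-0.1 -0.6 -0.2] gap 0.0002 0.0
shift mm [ -77.6 -363.1  -27.5] yaw 1.654 joints [ 23.  -3. -15.  78.  -0.  17.] tilt [ 0.005  0.002 -1.   ]
```

Call:
servo_tool --plan '[{"fingers":0,"x":-78,"y":-363,"z":-28,"yaw":1.654},{"fingers":0,"x":-78,"y":-363,"z":-28,"yaw":1.654},{"fingers":0,"x":-78,"y":-363,"z":-28,"yaw":1.654},{"fingers":0,"x":-78,"y":-363,"z":-28,"yaw":1.654},{"fingers":0,"x":-78,"y":-363,"z":-28,"yaw":1.654},{"fingers":0,"x":-78,"y":-363,"z":-28,"yaw":1.654},{"fingers":0,"x":-78,"y":-363,"z":-28,"yaw":1.654},{"fingers":0,"x":-78,"y":-363,"z":-28,"yaw":1.654}]'

```text
time_s: 7.88
ee_pos: [0.5078, -0.1193, 0.2956]
orientation: [[-0.164, 0.986, -0.004], [0.986, 0.164, 0.002], [0.002, -0.004, -1.0]]
wrist_force: [0.2, 0.3, -0.4]
finger_gap: 0.0
gripper_force: 0.0
```

```bash
python3 - <<'E'
from h import *
mv(.51,-.118,.285,1.08)
E
```

```text
7.88 p [ 0.5078 -0.1193  0.2956] f [ 0.2  0.3 -0.4] gap 0.0 0.0
shift mm [ 0.9  2.4 10.6] yaw 0.146 joints [-20.   3.  -6.  81.   0.  60.] tilt [-0.004  0.002 -1.   ]
```

Call:
servo_tool --plan '[{"fingers":0,"x":0,"y":2,"z":14,"yaw":0.146},{"fingers":0,"x":0,"y":2,"z":14,"yaw":0.146},{"fingers":0,"x":0,"y":2,"z":14,"yaw":0.146}]'

```text
time_s: 8.25
ee_pos: [0.5102, -0.1179, 0.2834]
orientation: [[-0.029, 1.0, -0.002], [1.0, 0.029, 0.001], [0.001, -0.002, -1.0]]
wrist_force: [-0.3, -0.4, -0.1]
finger_gap: 0.0002
gripper_force: 0.0
```

```bash
python3 - <<'E'
from h import *
mv(.535,-.118,.262,1.08)
q,e=capture('side'); W=pts('side',e); np.savez('s3.npz',p=q,d=e)
c=calibration('side')
def pr(P):
    g=c['camera_from_world']@np.r_[P,1]; return np.array([g[0]/g[2]*c['fx']+c['cx'],g[1]/g[2]*c['fy']+c['cy']])
s=state(); u,v=pr(s['ee_pos']); print('tcp px',u,v,'lever px',pr([.579,-.101,.306]))
x0,y0=int(u)-50,int(v)-60
cv2.imwrite('pics/look4.png',cv2.resize(q[y0:y0+110,x0:x0+130,::-1],None,fx=5.4,fy=5.4,interpolation=cv2.INTER_CUBIC)); print(x0,y0)
for r in range(int(v)-30,int(v)+12,4): print(r,[tuple((W[r,k]*1000).round()) for k in (int(u)-3,int(u),int(u)+3)])
E
```

```text
8.25 p [ 0.5102 -0.1179  0.2834] f [-0.3 -0.4 -0.1] gap 0.0002 0.0
shift mm [-0.8 24.8 21.3] yaw 0.01 joints [-20.   4.  -7.  80.  -0.  68.] tilt [-0.002  0.001 -1.   ]
tcp px 329.3187521080303 278.9388901531955 lever px [357.15710416 263.78530327]
279 218
248 [(np.float64(497.0), np.float64(-136.0), np.float64(409.0)), (np.float64(503.0), np.float64(-138.0), np.float64(410.0)), (np.float64(511.0), np.float64(-128.0), np.float64(399.0))]
252 [(np.float64(497.0), np.float64(-135.0), np.float64(397.0)), (np.float64(504.0), np.float64(-133.0), np.float64(393.0)), (np.float64(511.0), np.float64(-129.0), np.float64(388.0))]
256 [(np.float64(497.0), np.float64(-135.0), np.float64(384.0)), (np.float64(504.0), np.float64(-134.0), np.float64(382.0)), (np.float64(516.0), np.float64(-113.0), np.float64(356.0))]
260 [(np.float64(499.0), np.float64(-130.0), np.float64(365.0)), (np.float64(505.0), np.float64(-130.0), np.float64(364.0)), (np.float64(514.0), np.float64(-123.0), np.float64(355.0))]
264 [(np.float64(499.0), np.float64(-130.0), np.float64(352.0)), (np.float64(505.0), np.float64(-131.0)
[... 479 characters left out ...]
.float64(-70.0), np.float64(238.0)), (np.float64(520.0), np.float64(-70.0), np.float64(235.0)), (np.float64(528.0), np.float64(-68.0), np.float64(232.0))]
280 [(np.float64(513.0), np.float64(-71.0), np.float64(222.0)), (np.float64(521.0), np.float64(-69.0), np.float64(218.0)), (np.float64(528.0), np.float64(-71.0), np.float64(220.0))]
284 [(np.float64(513.0), np.float64(-70.0), np.float64(205.0)), (np.float64(521.0), np.float64(-70.0), np.float64(204.0)), (np.float64(529.0), np.float64(-70.0), np.float64(202.0))]
288 [(np.float64(513.0), np.float64(-72.0), np.float64(191.0)), (np.float64(521.0), np.float64(-72.0), np.float64(190.0)), (np.float64(526.0), np.float64(-82.0), np.float64(202.0))]
```

View pics/look4.png

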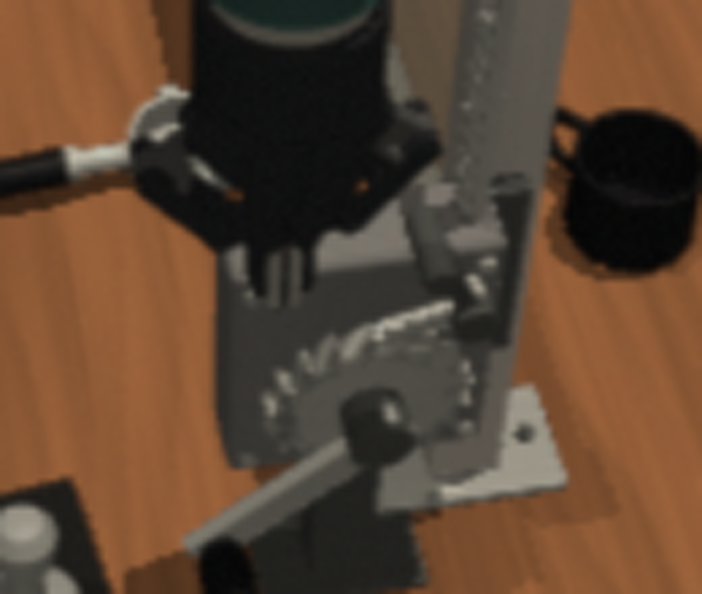

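The crop shows the shut fingers at (285,290) in front of the lever's thumb bar at (435,235), next to the rack and above the ratchet. The tip depth reads 0.31 to 0.315 against a reported 0.283, so the offset is about +28 mm here too. I'll allow for it and push the bar.

Call:
servo_tool --plan '[{"fingers":0,"x":0,"y":0,"z":17,"yaw":0.01},{"fingers":0,"x":0,"y":25,"z":17,"yaw":0.01},{"fingers":0,"x":0,"y":40,"z":17,"yaw":0.01},{"fingers":0,"x":0,"y":52,"z":17,"yaw":0.01},{"fingers":0,"x":0,"y":64,"z":17,"yaw":0.01},{"fingers":0,"x":0,"y":70,"z":17,"yaw":0.01}]'

```text
time_s: 9.05
ee_pos: [0.5814, -0.1163, 0.2674]
orientation: [[-0.017, 1.0, -0.0], [1.0, 0.017, -0.0], [-0.0, -0.0, -1.0]]
wrist_force: [-2.2, 0.3, 0.8]
finger_gap: -0.0
gripper_force: 0.8
```

Call:
servo_tool --plan '[{"fingers":0,"x":0,"y":8,"z":0,"yaw":0},{"fingers":0,"x":0,"y":16,"z":0,"yaw":0},{"fingers":0,"x":0,"y":24,"z":0,"yaw":0},{"fingers":0,"x":0,"y":30,"z":0,"yaw":0},{"fingers":0,"x":0,"y":35,"z":0,"yaw":0},{"fingers":0,"x":0,"y":35,"z":0,"yaw":0}]'

```text
time_s: 9.8
ee_pos: [0.6163, -0.1156, 0.2671]
orientation: [[-0.017, 1.0, 0.0], [1.0, 0.017, 0.0], [0.0, 0.0, -1.0]]
wrist_force: [-0.5, -0.6, -0.8]
finger_gap: -0.0
gripper_force: 0.3
```

```bash
python3 - <<'E'
from h import *
st()
q,e=capture('side'); W=pts('side',e)
cv2.imwrite('pics/look5.png',cv2.resize(q[215:325,279:409,::-1],None,fx=5.4,fy=5.4,interpolation=cv2.INTER_CUBIC))
E
```

```text
9.8 p [ 0.6163 -0.1156  0.2671] f [-0.5 -0.6 -0.8] gap -0.0 0.2885894011706114
```

View pics/look5.png

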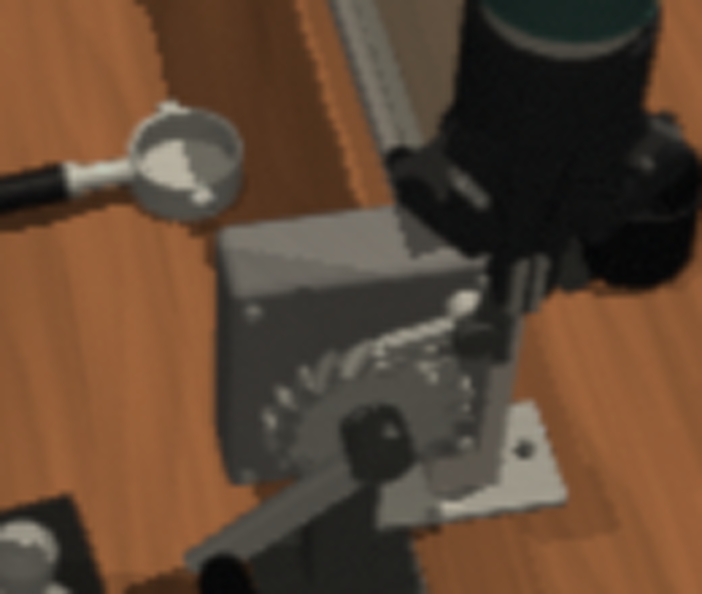

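The crop shows the fingers at (520,290) standing where the bar went. Push force peaked at about 2 N and then fell off. I'll retreat above the crank grip and verify the lever numerically.

Call:
servo_tool --plan '[{"fingers":0,"x":0,"y":-60,"z":0,"yaw":0},{"fingers":0,"x":0,"y":-110,"z":0,"yaw":0},{"fingers":60,"x":-62,"y":-128,"z":0,"yaw":0},{"fingers":60,"x":-62,"y":-128,"z":0,"yaw":0},{"fingers":60,"x":-62,"y":-128,"z":0,"yaw":0}]'

```text
time_s: 10.48
ee_pos: [0.4894, -0.1801, 0.268]
orientation: [[-0.016, 1.0, 0.002], [1.0, 0.016, -0.0], [-0.0, 0.002, -1.0]]
wrist_force: [-0.2, 0.1, 0.9]
finger_gap: 0.0543
gripper_force: 0.0
```

```bash
python3 - <<'E'
from h import *
p,d=capture('top'); W=pts('top',d); q,e=capture('side'); V=pts('side',e)
for n,X,I in(('top',W,p),('side',V,q)):
    for x0,x1 in((.55,.60),(.61,.67)):
        m=(X[...,2]>.295)&(X[...,2]<.325)&(X[...,0]>x0)&(X[...,0]<x1)&(X[...,1]>-.125)&(X[...,1]<-.08); print(n,x0,m.sum(),X[m].mean(0).round(3) if m.any() else '')
m=(V[...,2]>.09)&(V[...,2]<.15)&(V[...,1]>-.23)&(V[...,1]<-.11)&(V[...,0]<.54)&(V[...,0]>.45)&(q.max(2)<60)
Q=V[m]; print('grip side',len(Q),Q.mean(0).round(3),Q.min(0).round(3),Q.max(0).round(3))
mv(.488,-.176,.16,1.08)
E
```

```text
top 0.55 0 
top 0.61 105 [ 0.637 -0.099  0.311]
side 0.55 0 
side 0.61 116 [ 0.637 -0.104  0.311]
grip side 383 [ 0.49  -0.171  0.126] [ 0.478 -0.222  0.115] [ 0.536 -0.111  0.145]
10.57 p [ 0.4896 -0.1792  0.2677] f [-0.1  0.7  0.4] gap 0.0599 0.0
shift mm [  3.3  -1.6 107.7] yaw -0.001 joints [-27.   4.  -9.  78.   0.  62.] tilt [ 0.001  0.    -1.   ]
```

The lever bar is now at x 0.637 in both views, 58 mm over, so it is thrown. Next: down onto the crank grip and take hold.

Call:
servo_tool --plan '[{"fingers":60,"x":2,"y":-2,"z":60,"yaw":0},{"fingers":60,"x":2,"y":-2,"z":110,"yaw":0},{"fingers":60,"x":2,"y":-2,"z":150,"yaw":0},{"fingers":60,"x":2,"y":-2,"z":180,"yaw":0},{"fingers":60,"x":2,"y":-2,"z":200,"yaw":0},{"fingers":60,"x":2,"y":-2,"z":200,"yaw":0}]'

```text
time_s: 11.32
ee_pos: [0.4858, -0.176, 0.0656]
orientation: [[-0.019, 1.0, -0.004], [1.0, 0.019, 0.002], [0.002, -0.004, -1.0]]
wrist_force: [-0.7, 0.6, -0.1]
finger_gap: 0.0601
gripper_force: 0.0
```

Call:
servo_tool --plan '[{"fingers":15,"x":0,"y":0,"z":0,"yaw":0},{"fingers":15,"x":0,"y":0,"z":0,"yaw":0},{"fingers":15,"x":0,"y":0,"z":0,"yaw":0},{"fingers":15,"x":0,"y":0,"z":0,"yaw":0},{"fingers":15,"x":0,"y":0,"z":0,"yaw":0}]' --newtons 60

```text
time_s: 11.95
ee_pos: [0.4892, -0.1781, 0.0687]
orientation: [[-0.017, 1.0, 0.005], [1.0, 0.017, -0.0], [-0.0, 0.005, -1.0]]
wrist_force: [5.2, 2.2, 1.7]
finger_gap: 0.024
gripper_force: 59.1
```

The gap is 24 mm instead of 27, so the pads may hold the grip off its axis. I'll check the tip height against the grip axis.

```bash
python3 - <<'E'
from h import *
st()
q,e=capture('side'); V=pts('side',e)
c=calibration('side')
def pr(P):
    g=c['camera_from_world']@np.r_[P,1]; return np.array([g[0]/g[2]*c['fx']+c['cx'],g[1]/g[2]*c['fy']+c['cy']])
print(pr([.488,-.19,.114]),pr([.488,-.19,.09]),pr([.47,-.19,.09]))
u,v=map(int,pr([.488,-.19,.1])); x0,y0=u-35,v-40
cv2.imwrite('pics/look6.png',cv2.resize(q[y0:y0+66,x0:x0+75,::-1],None,fx=9,fy=9,interpolation=cv2.INTER_CUBIC)); print(x0,y0)
for uu in (u-11,u-9,u-7,u+7,u+9,u+11): print(uu,[(r,*(V[r,uu]*1000).round().astype(int)) for r in range(v-14,v+16,3) if not np.isnan(V[r,uu,0])])
E
```

```text
11.95 p [ 0.4892 -0.1781  0.0687] f [5.2 2.2 1.7] gap 0.024 59.0963333009131
[323.81584523 345.70611695] [323.63961798 350.70440142] [316.60744935 351.66790895]
288 308
312 [(334, np.int64(461), np.int64(-174), np.int64(148)), (337, np.int64(459), np.int64(-184), np.int64(152)), (340, np.int64(458), np.int64(-191), np.int64(149)), (343, np.int64(471), np.int64(-112), np.int64(3)), (346, np.int64(469), np.int64(-121), np.int64(2)), (349, np.int64(468), np.int64(-127), np.int64(-3)), (352, np.int64(466), np.int64(-138), np.int64(0)), (355, np.int64(465), np.int64(-147), np.int64(-1)), (358, np.int64(464), np.int64(-155), np.int64(-1)), (361, np.int64(462), np.int64(-165), np.int64(1))]
314 [(334, np.int64(466), np.int64(-171), np.int64(143)), (337, np.int64(464), np.int64(-182), np.int64(148)), (340, np.int64(464), np.int64(-185), np.int64(139)), (343, np.int64(466), np.int64(-176), np.int64(109)), (346, np.int64(475), np.int64(-120), np.int64(0)), (349, np.int64(473), np.int64(-131), np.int64(2)), (352, np.int64(472), np.int64(-137), np.int64(-3)), (355, np.int64(470), np.int64(-148),
[... 1530 characters left out ...]
0), np.int64(114)), (355, np.int64(519), np.int64(-155), np.int64(-1)), (358, np.int64(518), np.int64(-163), np.int64(-2)), (361, np.int64(515), np.int64(-174), np.int64(1))]
334 [(334, np.int64(511), np.int64(-194), np.int64(168)), (337, np.int64(513), np.int64(-189), np.int64(147)), (340, np.int64(515), np.int64(-183), np.int64(123)), (343, np.int64(515), np.int64(-184), np.int64(110)), (346, np.int64(530), np.int64(-128), np.int64(-1)), (349, np.int64(528), np.int64(-138), np.int64(0)), (352, np.int64(526), np.int64(-146), np.int64(-1)), (355, np.int64(525), np.int64(-155), np.int64(-2)), (358, np.int64(522), np.int64(-166), np.int64(2)), (361, np.int64(521), np.int64(-174), np.int64(1))]
```

View pics/look6.png

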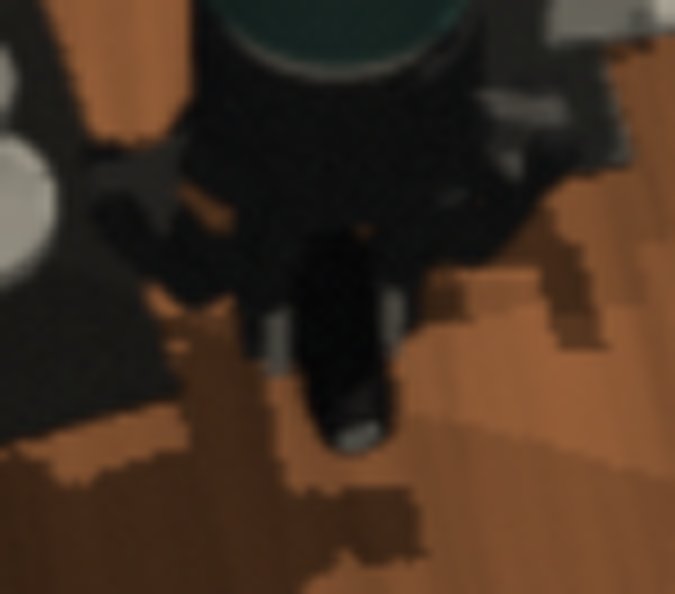

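The crop shows the grip at (340,340) between the pads at (275,345) and (395,315). The tips reach only z≈0.106, barely past the axis at 0.114. The pawl still holds, so I'll open, drop 14 mm and regrip.

Call:
servo_tool --plan '[{"fingers":55,"x":0,"y":0,"z":0,"yaw":0},{"fingers":55,"x":0,"y":0,"z":0,"yaw":0},{"fingers":55,"x":0,"y":0,"z":8,"yaw":0},{"fingers":55,"x":0,"y":0,"z":14,"yaw":0},{"fingers":15,"x":0,"y":0,"z":14,"yaw":0},{"fingers":15,"x":0,"y":0,"z":14,"yaw":0},{"fingers":15,"x":0,"y":0,"z":14,"yaw":0},{"fingers":15,"x":0,"y":0,"z":14,"yaw":0}]' --newtons 60

```text
time_s: 13.0
ee_pos: [0.4887, -0.1776, 0.0535]
orientation: [[-0.018, 1.0, 0.004], [1.0, 0.018, 0.001], [0.001, 0.004, -1.0]]
wrist_force: [5.3, 1.0, -3.5]
finger_gap: 0.0236
gripper_force: 58.8
```

```bash
python3 - <<'E'
from h import *
mv(.488,-.178,.053,1.08)
for a in (.01,-.06,-.13,-.17,0,.15,.3,.5,.7,.9,1.1,1.3,1.45,1.6,1.63):
    e=a-.73; e0=.01-.73; print(a,'y',round(-100*(np.cos(e)-np.cos(e0)),1),'z',round(-100*(np.sin(e)-np.sin(e0)),1))
E
```

```text
13.0 p [ 0.4887 -0.1776  0.0535] f [ 5.3  1.  -3.5] gap 0.0236 58.84579347366525
shift mm [-0.4 -0.7  0.5] yaw -0.001 joints [-27.  13. -26.  52.   0.  62.] tilt [ 0.004  0.001 -1.   ]
0.01 y -0.0 z -0.0
-0.06 y 4.8 z 5.1
-0.13 y 9.9 z 9.8
-0.17 y 13.0 z 12.4
0 y 0.7 z 0.7
0.15 y -8.5 z -11.1
0.3 y -15.7 z -24.3
0.5 y -22.2 z -43.1
0.7 y -24.8 z -62.9
0.9 y -23.4 z -82.9
1.1 y -18.1 z -102.1
1.3 y -9.0 z -119.9
1.45 y -0.0 z -131.9
1.6 y 10.7 z -142.4
1.63 y 13.0 z -144.3
```

A similar gap at lower depth means the grip is simply a little soft. Now wind up to about −0.17.

Call:
servo_tool --plan '[{"fingers":15,"x":0,"y":2.5,"z":2.5,"yaw":0},{"fingers":15,"x":0,"y":4.8,"z":5,"yaw":0},{"fingers":15,"x":0,"y":7.4,"z":7.5,"yaw":0},{"fingers":15,"x":0,"y":9.9,"z":9.8,"yaw":0},{"fingers":15,"x":0,"y":13,"z":12.4,"yaw":0},{"fingers":15,"x":0,"y":13,"z":12.4,"yaw":0}]'

```text
time_s: 13.75
ee_pos: [0.5001, -0.1774, 0.0415]
orientation: [[-0.017, 1.0, 0.0], [1.0, 0.017, 0.0], [0.0, 0.0, -1.0]]
wrist_force: [0.6, 1.9, 5.6]
finger_gap: 0.0235
gripper_force: 58.6
```

```bash
cat > pz.py <<'E'
from h import *
st(); q,e=capture('side'); V=pts('side',e); p,d=capture('top'); W=pts('top',d)
for n,X in(('top',W),('side',V)):
    m=(X[...,0]>.61)&(X[...,0]<.65)&(X[...,1]>.08)&(X[...,1]<.4)&(X[...,2]>.01)&(X[...,2]<.14); Q=X[m]
    h=np.histogram(Q[:,2],bins=np.arange(.0,.141,.005))[0]; print(n,h)
m=(q.max(2)<70)&(V[...,1]<-.195)&(V[...,1]>-.23)&(V[...,0]>.44)&(V[...,0]<.56)&(V[...,2]>.08)&(V[...,2]<.32); Q=V[m]; print('grip end',len(Q),Q.mean(0).round(3) if len(Q) else '')
E
python3 pz.py
```

```text
13.75 p [ 0.5001 -0.1774  0.0415] f [0.6 1.9 5.6] gap 0.0235 58.57665958799771
top [  0   0   1   0   0   0   0   0   0   0   0   0   0   0   0   0   0   0
   0   6  47  55  86 244 159  60  49  51]
side [ 0  0  0  0  0  0  0  0  0  0  0  0  0  0  0  0  0  0  0  1  2 10  8 40
 61 17 14 20]
grip end 802 [ 0.5   -0.207  0.222]
```

Wound up: the rail rose about 8 mm, and the hand now carries about 5.6 N. Now I'll let it down slowly along the circle.

```bash
python3 - <<'E'
import numpy as np
for s in(-.17,.30,.94):
    print([(round(a,2),round(-100*(np.cos(a-.73)-np.cos(s-.73)),1),round(-100*(np.sin(a-.73)-np.sin(s-.73)),1)) for a in np.linspace(s,{-.17:.30,.30:.94,.94:1.62}[s],9)[1:]])
E
```

```text
[(np.float64(-0.11), np.float64(-4.5), np.float64(-3.8)), (np.float64(-0.05), np.float64(-8.8), np.float64(-7.8)), (np.float64(0.01), np.float64(-12.8), np.float64(-12.1)), (np.float64(0.06), np.float64(-16.5), np.float64(-16.6)), (np.float64(0.12), np.float64(-20.0), np.float64(-21.4)), (np.float64(0.18), np.float64(-23.2), np.float64(-26.3)), (np.float64(0.24), np.float64(-26.1), np.float64(-31.4)), (np.float64(0.3), np.float64(-28.7), np.float64(-36.6))]
[(np.float64(0.38), np.float64(-3.0), np.float64(-7.4)), (np.float64(0.46), np.float64(-5.5), np.float64(-15.0)), (np.float64(0.54), np.float64(-7.3), np.float64(-22.8)), (np.float64(0.62), np.float64(-8.5), np.float64(-30.7)), (np.float64(0.7), np.float64(-9.1), np.float64(-38.7)), (np.float64(0.78), np.float64(-9.0), np.float64(-46.7)), (np.float64(0.86), np.float64(-8.3), np.float64(-54.7)), (np.float64(0.94), np.float64(-6.9), np.float64(-62.5))]
[(np.float64(1.02), np.float64(2.1), np.float64(-8.2)), (np.float64(1.11), np.float64(4.9), np.float64(-16.2)), (np.float64(1.2), np.float64(8.4), np.float64(-24.0)), (np.float64(1.28), np.float64(12.6), np.float64(-31.4)), (np.float64(1.36), np.float64(17.3), np.float64(-38.5)), (np.float64(1.45), np.float64(22.6), np.float64(-45.1)), (np.float64(1.54), np.float64(28.5), np.float64(-51.2)), (np.float64(1.62), np.float64(34.9), np.float64(-56.9))]
```

Call:
servo_tool --plan '[{"fingers":15,"x":0,"y":-4.5,"z":-3.8,"yaw":0},{"fingers":15,"x":0,"y":-8.8,"z":-7.8,"yaw":0},{"fingers":15,"x":0,"y":-12.8,"z":-12.1,"yaw":0},{"fingers":15,"x":0,"y":-16.5,"z":-16.6,"yaw":0},{"fingers":15,"x":0,"y":-20,"z":-21.4,"yaw":0},{"fingers":15,"x":0,"y":-23.2,"z":-26.3,"yaw":0},{"fingers":15,"x":0,"y":-26.1,"z":-31.4,"yaw":0},{"fingers":15,"x":0,"y":-28.7,"z":-36.6,"yaw":0}]'

```text
time_s: 14.85
ee_pos: [0.4734, -0.1779, 0.0792]
orientation: [[-0.018, 1.0, 0.005], [1.0, 0.018, 0.001], [0.001, 0.005, -1.0]]
wrist_force: [3.9, 4.4, 6.0]
finger_gap: 0.0239
gripper_force: 58.7
```

```bash
python3 pz.py
```

```text
14.85 p [ 0.4734 -0.1779  0.0792] f [3.9 4.4 6. ] gap 0.0239 58.67169795776135
top [  0   0   0   0   0   0   0   0   0   0   0   0   0   0   5  45  40  56
 195 200  72  52  45  50  54  48  50  54]
side [ 0  0  0  0  0  0  0  0  0  0  0  0  0  0  0  3 11 16 27 96 27 16 22 23
 25 26 31 35]
grip end 811 [ 0.472 -0.208  0.254]
```

The pane has followed down to about 0.075, with forces of 4 to 6 N. I'll carry on.

Call:
servo_tool --plan '[{"fingers":15,"x":0,"y":-3,"z":-7.4,"yaw":0},{"fingers":15,"x":0,"y":-5.5,"z":-15,"yaw":0},{"fingers":15,"x":0,"y":-7.3,"z":-22.8,"yaw":0},{"fingers":15,"x":0,"y":-8.5,"z":-30.7,"yaw":0},{"fingers":15,"x":0,"y":-9.1,"z":-38.7,"yaw":0},{"fingers":15,"x":0,"y":-9,"z":-46.7,"yaw":0},{"fingers":15,"x":0,"y":-8.3,"z":-54.7,"yaw":0},{"fingers":15,"x":0,"y":-6.9,"z":-62.5,"yaw":0}]'

```text
time_s: 15.95
ee_pos: [0.4694, -0.178, 0.1422]
orientation: [[-0.018, 1.0, 0.011], [1.0, 0.018, 0.001], [0.001, 0.011, -1.0]]
wrist_force: [12.1, 5.0, 0.3]
finger_gap: 0.0237
gripper_force: 59.1
```

```bash
python3 pz.py
```

```text
15.95 p [ 0.4694 -0.178   0.1422] f [12.1  5.   0.3] gap 0.0237 59.12402730609756
top [  0   0   1   0   0   0   0   1  14  26  53 117 199 137  54  46  41  53
  51  43  53  47  55  49  45  53  48  55]
side [ 0  0  0  0  0  0  0  0  0  7  6 12 62 60 18 18 14 16 19 23 19 21 19 20
 24 21 19 24]
grip end 365 [ 0.469 -0.208  0.263]
```

The pane is at about 0.043. The 12 N in x says my circle runs slightly too near, so I'll add 2 to 3 mm in y.

Call:
servo_tool --plan '[{"fingers":15,"x":0,"y":3,"z":-8,"yaw":0},{"fingers":15,"x":0,"y":7,"z":-16,"yaw":0},{"fingers":15,"x":0,"y":10.5,"z":-23.5,"yaw":0},{"fingers":15,"x":0,"y":15,"z":-30.5,"yaw":0},{"fingers":15,"x":0,"y":20,"z":-37.5,"yaw":0},{"fingers":15,"x":0,"y":25,"z":-44,"yaw":0}]'

```text
time_s: 16.8
ee_pos: [0.4923, -0.1775, 0.1847]
orientation: [[-0.018, 1.0, 0.006], [1.0, 0.018, 0.001], [0.001, 0.006, -1.0]]
wrist_force: [9.2, 3.0, -4.3]
finger_gap: 0.0234
gripper_force: 59.2
```

```bash
python3 pz.py
```

```text
16.8 p [ 0.4923 -0.1775  0.1847] f [ 9.2  3.  -4.3] gap 0.0234 59.18558134304476
top [  0   0   3  16  22  41 102 214 130  57  39  48  47  38  50  40  50  48
  48  61  40  44  47  53  54  46  55  62]
side [0 0 0 0 0 0 0 2 5 5 2 2 2 3 5 3 3 6 4 7 4 6 9 7 9 6 7 9]
grip end 211 [ 0.493 -0.207  0.27 ]
```

Call:
servo_tool --plan '[{"fingers":15,"x":0,"y":3,"z":-3,"yaw":0},{"fingers":15,"x":0,"y":6,"z":-5.5,"yaw":0},{"fingers":15,"x":0,"y":9,"z":-8.2,"yaw":0},{"fingers":15,"x":0,"y":12,"z":-10.5,"yaw":0},{"fingers":15,"x":0,"y":12,"z":-10.5,"yaw":0}]'

```text
time_s: 17.52
ee_pos: [0.5009, -0.1773, 0.1934]
orientation: [[-0.017, 1.0, -0.001], [1.0, 0.017, 0.001], [0.001, -0.001, -1.0]]
wrist_force: [4.4, 1.6, -5.9]
finger_gap: 0.0236
gripper_force: 59.4
```

```bash
python3 pz.py
```

```text
17.52 p [ 0.5009 -0.1773  0.1934] f [ 4.4  1.6 -5.9] gap 0.0236 59.36368100759864
top [  0   0  15  38  41 112 209 109  61  38  43  45  47  45  42  51  37  56
  45  49  43  54  51  54  42  47  52  56]
side [0 0 0 0 0 0 0 0 0 0 0 0 0 1 1 2 1 1 4 1 3 3 3 3 4 5 5 4]
grip end 192 [ 0.502 -0.208  0.274]
```

Call:
servo_tool --plan '[{"fingers":15,"x":0,"y":1.5,"z":-1.5,"yaw":0},{"fingers":15,"x":0,"y":3,"z":-3,"yaw":0},{"fingers":15,"x":0,"y":3,"z":-3,"yaw":0}]'

```text
time_s: 18.0
ee_pos: [0.5006, -0.1771, 0.194]
orientation: [[-0.016, 1.0, -0.009], [1.0, 0.016, 0.001], [0.001, -0.008, -1.0]]
wrist_force: [-0.8, -3.1, -25.1]
finger_gap: 0.0237
gripper_force: 60.1
```

```bash
python3 pz.py; python3 - <<'E'
from h import *
a=np.load('top0.npz'); W0=pts('top',a['d']); p,d=capture('top'); W=pts('top',d)
# rail top height: highest-x-near front rail region percentile by column band
for n,X in(('start',W0),('now',W)):
    m=(X[...,0]>.61)&(X[...,0]<.65)&(X[...,1]>.08)&(X[...,1]<.22)&(X[...,2]>.015)&(X[...,2]<.14); h,b=np.histogram(X[m][:,2],bins=np.arange(.01,.14,.002)); i=h.argmax(); print(n,b[i],h[i-3:i+4], np.average(b[i-3:i+4]+.001,weights=h[i-3:i+4]))
E
```

```text
18.0 p [ 0.5006 -0.1771  0.194 ] f [ -0.8  -3.1 -25.1] gap 0.0237 60.10807146259735
top [  0   0  15  37  36 107 212 128  55  36  43  35  48  51  43  44  50  40
  54  41  47  49  52  56  45  60  43  54]
side [0 0 0 0 0 0 0 0 0 0 0 0 0 0 0 0 1 3 1 1 2 2 2 3 4 5 2 5]
grip end 179 [ 0.502 -0.208  0.273]
start 0.11 [11 28 38 46 41 24 12] 0.11098000000000001
now 0.032 [19 28 24 40 32 31 10] 0.03285869565217391
```

Firm stop: 25 N with no further motion, and the rail has dropped 78 mm, which is fully down. I'll relax, release and lift away.

Call:
servo_tool --plan '[{"fingers":15,"x":0,"y":-1.5,"z":3,"yaw":0},{"fingers":15,"x":0,"y":-1.5,"z":3,"yaw":0},{"fingers":30,"x":0,"y":-1.5,"z":3,"yaw":0},{"fingers":50,"x":0,"y":-1.5,"z":3,"yaw":0},{"fingers":60,"x":0,"y":-1.5,"z":3,"yaw":0},{"fingers":60,"x":0,"y":-1.5,"z":-10,"yaw":0},{"fingers":60,"x":0,"y":-1.5,"z":-50,"yaw":0},{"fingers":60,"x":0,"y":-1.5,"z":-100,"yaw":0}]'

```text
time_s: 19.15
ee_pos: [0.5027, -0.1774, 0.2991]
orientation: [[-0.017, 1.0, 0.0], [1.0, 0.017, 0.0], [0.0, 0.0, -1.0]]
wrist_force: [1.0, 0.1, -0.5]
finger_gap: 0.0601
gripper_force: 0.0
```

Call:
servo_tool --plan '[{"fingers":60,"x":0,"y":0,"z":-10,"yaw":0},{"fingers":60,"x":0,"y":0,"z":-10,"yaw":0},{"fingers":60,"x":0,"y":0,"z":-10,"yaw":0},{"fingers":60,"x":0,"y":0,"z":-10,"yaw":0}]'

```text
time_s: 19.65
ee_pos: [0.5018, -0.1771, 0.3058]
orientation: [[-0.017, 1.0, -0.003], [1.0, 0.017, 0.001], [0.001, -0.003, -1.0]]
wrist_force: [0.6, 0.1, -0.2]
finger_gap: 0.06
gripper_force: 0.0
```

```bash
python3 pz.py; python3 - <<'E'
from h import *
p,d=capture('top'); X=pts('top',d)
m=(X[...,0]>.61)&(X[...,0]<.65)&(X[...,1]>.08)&(X[...,1]<.22)&(X[...,2]>.015)&(X[...,2]<.14); h,b=np.histogram(X[m][:,2],bins=np.arange(.01,.14,.002)); i=h.argmax(); print(b[i],np.average(b[i-3:i+4]+.001,weights=h[i-3:i+4]))
q,e=capture('side'); W=pts('side',e)
k=(q.min(2)>90)&(W[...,2]>.008)&(W[...,2]<.06)&(W[...,0]>.3)&(W[...,0]<.6)&(W[...,1]>.17)&(W[...,1]<.35)
print('pf cup',k.sum(),W[k].mean(0).round(3),W[k].max(0).round(3))
E
```

```text
19.65 p [ 0.5018 -0.1771  0.3058] f [ 0.6  0.1 -0.2] gap 0.06 0.0
top [  0   0  14  36  35  85 223 121  64  39  43  52  34  53  47  44  35  51
  53  51  42  50  55  53  42  55  55  58]
side [0 0 0 0 0 0 0 0 0 0 0 0 0 0 0 0 0 0 0 0 0 1 2 2 2 3 4 1]
grip end 151 [ 0.502 -0.21   0.265]
0.032 0.033203389830508474
pf cup 115 [0.498 0.251 0.025] [0.536 0.293 0.036]
```

The screen has stayed down, the portafilter is clear and flat, and the arm is free of everything.

```bash
python3 -c "
from h import *
print(sign_off())"
```

```text
the job is handed in; nothing more can be done
None
```

The job is handed in at about 20 s of the 72 s allowed (no verdict came back): the portafilter lies flat on your side about 100 mm clear of the pane, the lever is thrown over, the screen was let down by hand onto its stops, and the arm never went near the other things.

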